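Put the cedar spool in the treat chest and snap its hatch shut

TASK

Put the cedar spool away in the treat chest through the open hatch in its lid, then tip the sprung hatch flap over past its snap point so that it springs shut, and press it home on its rubber seal with a firm fingertip push (about 1 kg of push for half a second, never 2 kg) before you let go. Leave everything else on the shelf where it is.

Things in the scene. Friction and masses are not known exactly. Their poses are not given: they have to be found in the camera images.
- chest: the treat chest, fixed: white plastic box 160 (x) x 220 (y) x 112 mm high, black toggle latches on its two ends (stay shut). Origin: centre of its underside; -x is its front (robot side), z up. Its grey telescoping lid (169 x 229 mm, skirt 30 mm deep) carries the hatch. The tray inside has its floor 52 mm above the origin. Chest, lid and flap stand 20 N from the gripper; more cracks them.
- hatch (a point): point on the chest, axes as the chest: centre of the hatch, an opening in the lid 54 mm (x) by 64 mm (y), if the lid sits at its LOWEST. The lid's height is not measured: its flat top, with hatch, hinge and flap, is anywhere from 0 to 14 mm above this point (sideways within 2 mm), so the flap's seat must be found by touch.
- hinge (a point): point on the chest, axes as the chest: middle of the flap's hinge line (along y) if the lid sits at its lowest; truly 0 to 14 mm higher, always 3 mm above the lid top. Flap: white plate 4 mm thick, 76 mm wide, 66 mm long, plus a 26 mm wide thumb tab ending 75 mm from the hinge. Shut, it lies flat over the hatch, tab to -x, upper face 2 mm above the hinge line.
- flap (a joint): flap angle, rad: 0 shut, 1.57 upright, 1.92 open stop (leaning back, tab end 70 mm above and 26 mm behind the hinge). Over-centre spring: above the snap point, about 0.17 rad, it drives the flap open (0.25 N m near 1.1 rad, so 4 to 6 N to push it; fading to 0 at the snap point; let go there, it flies open), below it shut on a rubber seal, which yields 1.5 mm under 10 N at mid flap.
- spool_mid (a point): centre (22 mm up) of the cedar spool, which starts standing upright on the shelf: height 44 mm, two flanges 38 mm in diameter and 12 mm thick at top and bottom, waist 29 mm in diameter; plain brown wood, 18 to 35 g. z along its axis.
- tin: bystander: small steel tin with a knob lid, 48 mm in diameter, 70 mm high; origin at the centre of its underside
- jar: bystander: small glass jar with a cork stopper, 46 mm in diameter, 70 mm high; origin at the centre of its underside
- bowl: bystander: stainless bowl, 110 mm across, 42 mm high, with the chew ball in it; origin at the centre of its underside
- ball_center (a point): bystander: centre of the blue silicone chew ball, 44 mm in diameter, lying in the bowl
- ladder: bystander: clear acrylic bird ladder, 220 x 64 x 8 mm, lying flat; origin at its centre, underside
- block: bystander: off-white mineral block, 70 x 45 x 20 mm, lying flat; origin at its centre, underside
- spoon: bystander: steel spoon, 160 mm long, lying flat; origin on its underside
Not all that is in view belongs to the job. Of the things that look like the part that bears spool_mid, take the one that is farthest to the robot's left at the start.

How it is judged:
On the way, in this order (a step that is already met when the one before it is completed fails the run):
1. the spool is in the chest's tray while the flap is still open (x of spool_mid in the frame of chest between -0.08 and 0.08 m and y of spool_mid in the frame of chest between -0.11 and 0.11 m and z of spool_mid in the frame of chest below 0.098 m and value of joint flap above 1.2 rad), for 0.2 s.
2. the flap has been tipped past its snap point, has sprung shut and is pressed home on its seal with a firm push (over 5 N, under 20 N) (value of joint flap below 0.04 rad and contact force between the fingers and flap above 5 N), for 0.3 s.
At the end, for the whole second after the job is handed in: The hatch flap is shut (within 0.04 rad) and stays so by its own spring, having been pressed home on its seal; the cedar spool lies inside the chest's tray below the lid (in any attitude) (value of joint flap between -0.02 and 0.04 rad and x of spool_mid in the frame of chest between -0.08 and 0.08 m and y of spool_mid in the frame of chest between -0.11 and 0.11 m and z of spool_mid in the frame of chest between 0.05 and 0.098 m); the robot touches nothing.
It fails at once if the gripper or arm bears on the lid or its flap with more than 20 N (contact force between any of the fingers, the arm and lid above 20 N).
It fails at once if the gripper or arm bears on the chest with more than 20 N (contact force between any of the fingers, the arm and chest above 20 N).
It fails at once if a bystander is moved more than 30 mm (distance of any of tin, jar, bowl, ladder, block, spoon from where it was at the start of the episode above 0.03 m or distance of ball_center from where it was at the start of the episode above 0.04 m).
It also fails if it takes over 64 s, if anything falls off the work surface, if the arm or the gripper's body presses on something with over 40 N, if the wrist force passes 120 N, or if a joint passes its speed limit or range.

ROBOT

A 7-joint arm with a two-finger parallel gripper is mounted at the origin on the work surface. World frame = base frame: x ahead of the robot, y to its left, z up, the work surface at z = 0. Lengths are in m, angles in rad, forces in N, time in s.
With the tool pointing down it reaches from about 0.4 to 0.9 m from the base axis. Payload 5.6 kg.
Tool frame: the origin (TCP) lies midway between the tips of the shut fingers; the grasp point (between the pads) lies 19 mm behind it; y points along the fingers, z is the direction in which the jaws open and shut, and the axes are right-handed (so a half turn about y gives the same grasp; the last joint's range is limited). The gripper opens to 92 mm and grips with 3 to 60 N. Pads are 20 mm wide; open, the fingers measure 128 mm over their backs; the gripper's body (75 mm by 189 mm) begins 69 mm behind the grasp point.
Start: joints at [1.132, 0.468, -0.012, 1.603, 0.006, 1.071, -0.056], TCP at [0.251, -0.6, 0.215] pointing down, gripper open.
Joint ranges: [-2.53, 2.53], [-0.31, 2.02], [-1.57, 1.55], [0.28, 2.44], [-1.29, 4.43], [0.15, 1.84], [-2.92, 2.92]. Speed limits (rad/s): [2.57, 2.57, 3.14, 3.14, 3.14, 3.14, 3.14].

INTERFACE

Orientations are given as a 3x3 rotation matrix whose columns are the frame's x, y, z axes.
In Python, from station import env, effector, solver, viewer, workorder, search_frame, tip_of gives the robot as it stands. Calls block until the motion is done:
- env.reach(position, orientation): joint-space move of the TCP to a pose.
- env.movel(position, frame=None, rate=0.15): straight line of the TCP; frame=None keeps the orientation; rate is the mean speed in m/s.
- env.goto_joints(angles): joint-space move.
- effector.release() and effector.grasp(squeeze=None): open the fingers fully, or close them until they stop; squeeze is the grip in N (None keeps the last).
- env.pause(seconds).
- solver.inverse_kinematics(position, orientation): joint angles nearest the present ones, or None.
- env.sense(): the state.
- viewer.read_camera(name): name is "scene" or "top" or "wrist"; returns (picture, depth): 480x640x3 uint8, red, green, blue; 480x640 float32, m along the optical axis (not along the pixel's ray), 0 where there is no reading.
- viewer.camera_info(name): a dict with "intrinsics" (3x3 intrinsics, pixels), "eye" and "rotation" of the camera in the world; the wrist camera has in their place "T_tool_cam" (4x4, takes a point from camera to tool coordinates, whose origin is the TCP and whose axes are the tool frame's). Camera axes: x right, y up, looking along -z (the intrinsics and any distortion apply to the point x, -y, -z); pixel columns grow to the right and rows downward; lengths in m; the calibration is good to about 2 mm. A picture is of the moment at which its call begins: read the wrist's pose just before it. camera_info takes no time and is no camera call.
A pose or a line that the arm cannot do raises env.PlanningError and nothing moves.
- workorder.finish_job(): hands the job in, once; it reports no verdict.
Trained networks look in the newest picture that a camera, given by its name, has taken for a name from the list of things; names that differ only in an ending like _2 or _b are one class to them, and where a whole thing is asked for, a point or a joint stands for the part that bears it (a point fixed in the world has none). Each returns a list of dicts, best first, with "score" (0 to 1); they miss things now and then, are a little off and sometimes report something else, mostly with a low value. They report only what shows in the picture. A call takes as long as a camera call. They do not tell look-alikes from the thing itself.
- search_frame(camera, name): "at" ([x, y, z] in m, in world coordinates, good to about 4 mm: the middle of the surface that is visible of it).
- tip_of(camera, name): "at" ([x, y, z] in m, in world coordinates, good to about 4 mm: a listed point, or the origin of a listed thing).
The state is a dict: "t": time; "joint_positions": joint angles; "joint_velocities": joint speeds; "tau": joint torques, N m; "ee_pos": TCP position; "tcp_rot": TCP orientation; "wrist_force": force on the tool from outside, world axes, zero at the start; "moment": the same for the moment, N m; "gripper_width": finger opening in m.
Only numpy, scipy, OpenCV 4.12 (cv2) and the standard library are available. Lean on these libraries where they do the work, as an engineer would, in place of code of your own. Each camera call takes 0.05 s, during which the arm holds its last target.

## Working session

There is one attempt and no reset: what is moved stays moved. The work goes in short steps, each a Python script; the robot and the scene stay as the last script left them, time stands still between calls to the robot, and variables do not carry over. Pictures are saved under pics/ and viewed, and the job is handed in when it is done.

```bash
ls; mkdir -p pics; python3 - <<'E'
from station import env, viewer, search_frame, tip_of
import cv2, numpy as np
for c in ["scene","top"]:
    p,d=viewer.read_camera(c)
    cv2.imwrite(f"pics/{c}0.png",p[:,:,::-1])
    i=viewer.camera_info(c); print(c,np.round(i["eye"],3),np.round(i["rotation"],3).tolist(),i["intrinsics"], [k for k in i])
    for n in ["spool_mid","hatch","hinge","chest"]:
        print(n,[(round(r["score"],2),np.round(r["at"],3).tolist()) for r in tip_of(c,n)])
    for n in ["tin","jar","bowl","ladder","block","spoon"]:
        print(n,[(round(r["score"],2),np.round(r["at"],3).tolist()) for r in search_frame(c,n)])
s=env.sense();print(s)
E
```

```text
pics
scene [1.145 0.211 0.818] [[-0.472, -0.643, 0.603], [0.882, -0.35, 0.317], [0.007, 0.681, 0.732]] [[518.09633372   0.         322.74791302]
 [  0.         518.09633372 241.65872475]
 [  0.           0.           1.        ]] ['intrinsics', 'eye', 'rotation']
spool_mid [(0.83, [0.376, -0.228, 0.02]), (0.66, [0.456, -0.149, 0.022]), (0.55, [0.296, -0.247, 0.023])]
hatch []
hinge [(0.46, [0.452, -0.151, 0.019])]
chest [(0.92, [0.507, 0.197, -0.0])]
tin [(0.61, [0.602, -0.111, 0.023]), (0.59, [0.468, -0.217, 0.051])]
jar [(0.93, [0.461, -0.312, 0.049]), (0.35, [0.466, -0.218, 0.052])]
bowl [(0.67, [0.792, 0.023, 0.002])]
ladder [(0.73, [0.795, 0.024, 0.004])]
block [(0.67, [0.605, -0.11, 0.02])]
spoon [(0.76, [0.633, -0.364, 0.011])]
top [ 0.524 -0.095  0.904] [[0.025, 0.999, -0.023], [-1.0, 0.025, -0.009], [-0.008, 0.023, 1.0]] [[476.76906077   0.         330.15191252]
 [  0.         476.76906077 242.07887461]
 [  0.           0.           1.        ]] ['intrinsics', 'eye', 'rotation']
spool_mid [(0.8, [0.452, -0.149, 0.021]), (0.76, [0.534, -0.257, 0.022]), (0.75, [0.298, -0.243, 
[... 553 characters left out ...]
07140912, -0.05630379]), 'joint_velocities': array([-0.00232542, -0.00253199,  0.00121778,  0.00022138, -0.00036472,
        0.00171631,  0.00092755]), 'tau': array([ 6.85053328e-04, -5.20429552e+01, -1.23802648e-02, -2.44054055e+01,
       -5.67615533e-02,  1.12108732e-02,  1.90398941e-05]), 'ee_pos': array([ 0.25056643, -0.59977744,  0.21461674]), 'tcp_rot': array([[-9.22708455e-01, -2.36407961e-05,  3.85498517e-01],
       [-3.85498514e-01, -7.80686964e-05, -9.22708453e-01],
       [ 5.19089291e-05, -9.99999997e-01,  6.29211545e-05]]), 'wrist_force': array([-0.0484502 ,  0.31798583,  0.42283576]), 'moment': array([0.0056509 , 0.02933598, 0.01477536]), 'gripper_width': 0.09182800930485399}
```

View pics/scene0.png

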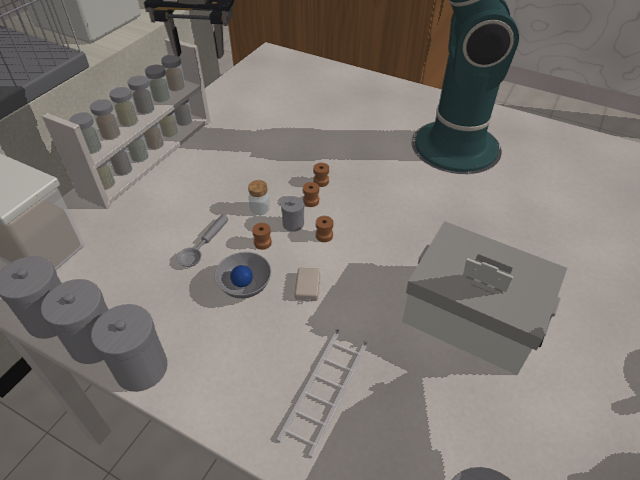

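View pics/top0.png

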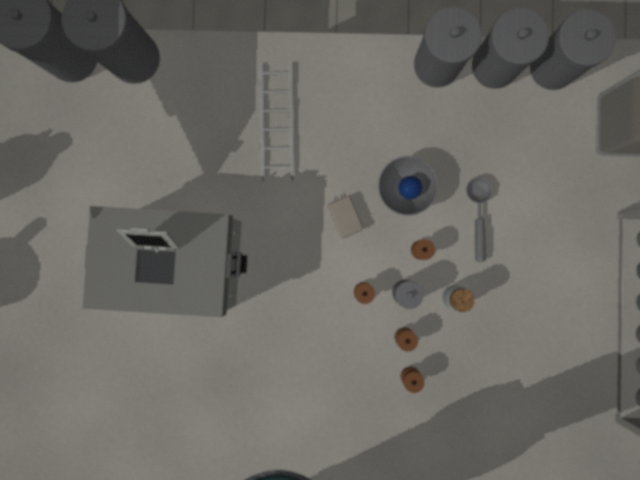

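The top picture shows four spools: (365,293) with y≈-0.15, (423,249) with y≈-0.26, (406,339) with y≈-0.23 and (413,380) with y≈-0.24. The one farthest to the robot's left (largest y) is the one at (365,293), right next to the tin at (407,293). In the scene view the same spool is at (324,229). The chest is at about (157,262), with its flap open at the rear (148,240).

Next I'll check that choice in a close crop and measure the lid from the depth picture.

```bash
cat > h.py <<'E'
from station import env, effector, solver, viewer, workorder, search_frame, tip_of
import cv2, numpy as np
def cloud(c):
    p,d=viewer.read_camera(c); i=viewer.camera_info(c); K=i["intrinsics"]
    v,u=np.mgrid[0:480,0:640]
    X=np.stack([(u-K[0,2])/K[0,0]*d,-(v-K[1,2])/K[1,1]*d,-d],-1)
    W=X@np.array(i["rotation"]).T+np.array(i["eye"])
    W[d==0]=np.nan
    return p,W
E
python3 - <<'E'
from h import *
p,W=cloud("top")
cv2.imwrite("pics/crop1.png",cv2.resize(p[200:400,80:480,::-1],None,fx=2,fy=2,interpolation=cv2.INTER_CUBIC))
x,y,z=W[...,0],W[...,1],W[...,2]
m=np.zeros((480,640),bool); m[210:320,80:250]=True
lid=m&(z>.09)&(z<.135)
print("lid z pct",np.nanpercentile(z[lid],[5,25,50,75,95]))
r=cv2.minAreaRect(np.c_[x[lid],y[lid]].astype(np.float32)); print(r)
print("x rng",np.nanpercentile(x[lid],[.5,99.5]),"y",np.nanpercentile(y[lid],[.5,99.5]))
hi=m&(z>.14); print("flap", hi.sum(), x[hi].min(),x[hi].max(),y[hi].min(),y[hi].max(),z[hi].max())
hole=m&(z<.09)&(x>.45)&(x<.56)&(y>.15)&(y<.25); print("hole",x[hole].min(),x[hole].max(),y[hole].min(),y[hole].max(),np.nanmedian(z[hole]))
# shelf near spool and spool
n=np.zeros_like(m); n[275:312,345:385]=True
print("shelf z",np.nanmedian(z[n&(z<.015)]))
s=n&(z>.035); print("spool top",np.nanmedian(x[s]),np.nanmedian(y[s]),np.nanmedian(z[s]),np.ptp(x[s]),np.ptp(y[s]))
p,W=cloud("scene");x,y,z=W[...,0],W[...,1],W[...,2]
lid=(z>.09)&(z<.135)&(abs(x-.505)<.08)&(abs(y-.2)<.11); print("scene lid",np.nanpercentile(z[lid],[5,25,50,75,95]))
print("scene shelf",np.nanmedian(z[(abs(x-.5)<.03)&(abs(y+.05)<.05)]))
l=(abs(z-np.nanmedian(z[lid]))<.006)&(abs(x-.505)<.12)&(abs(y-.2)<.15);print(np.nanpercentile(x[l],[.5,99.5]),np.nanpercentile(y[l],[.5,99.5]),cv2.minAreaRect(np.c_[x[l],y[l]].astype(np.float32)))
s=(z>.038)&(z<.05)&(abs(x-.454)<.03)&(abs(y+.149)<.03);print("scene spool top",s.sum(),np.nanmedian(x[s]),np.nanmedian(y[s]),np.nanmedian(z[s]))
E
```

```text
lid z pct [0.12135566 0.12388477 0.12486429 0.12582468 0.12725044]
((0.5028058290481567, 0.19739073514938354), (0.24395126104354858, 0.16916140913963318), 88.0035629272461)
x rng [0.41765585 0.58551166] y [0.07778625 0.3122217 ]
flap 810 0.5265223498150893 0.5539333304911619 0.15772203704487997 0.23380497381008242 0.20163476197200225
hole 0.4624975662744026 0.5209977807689647 0.1897395320549699 0.24991968327861602 0.05082658892802433
shelf z -0.0008112529036299332
spool top 0.4518215368946875 -0.15177472342426954 0.04319869894545625 0.03753269442644247 0.036379361760160656
scene lid [0.12319981 0.12481604 0.12568929 0.12655486 0.12794486]
scene shelf -0.0002744792825745135
[0.41994083 0.59227322] [0.08417    0.31234764] ((0.5047438144683838, 0.1970343440771103), (0.2371409684419632, 0.17399562895298004), 88.27445983886719)
scene spool top 201 0.45666911415343925 -0.1487039884900607 0.04341119450918285
```

View pics/crop1.png

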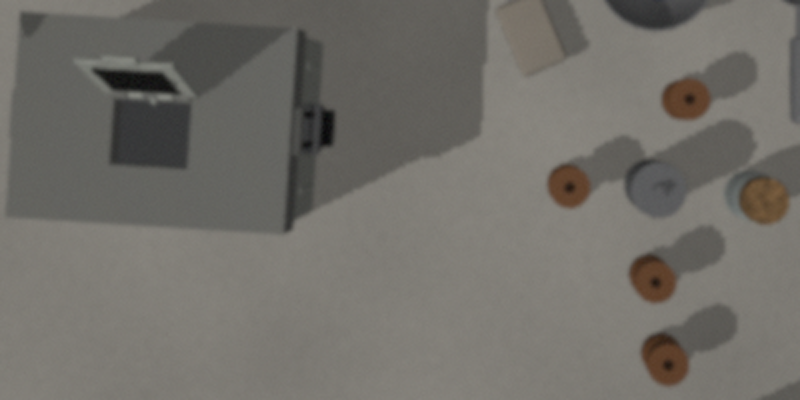

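The crop shows the chosen spool at (568,186), standing alone to the left of the tin at (655,187). The other look-alikes sit farther right. From both cameras the lid top is at z≈0.125, and the chest yaw is about -1.9°. Now I'll measure the hatch and hinge and plan the picks.

```bash
cat >> h.py <<'E'
def R(zx,zy):
    y=np.array([0,0,-1.]); z=np.array([zx,zy,0.]); z/=np.linalg.norm(z); return np.c_[np.cross(y,z),y,z]
YAW=np.radians(-1.9); CX=np.array([np.cos(YAW),np.sin(YAW),0]); CY=np.array([-np.sin(YAW),np.cos(YAW),0])
E
python3 - <<'E'
from h import *
i=viewer.camera_info("top");K=i["intrinsics"];Rc=np.array(i["rotation"]);e=np.array(i["eye"])
def proj(u,v,z):
    d=Rc@np.array([(u-K[0,2])/K[0,0],-(v-K[1,2])/K[1,1],-1]); return e+d*(z-e[2])/d[2]
for u,v in [(137.5,249),(175,249),(174,283.5),(135.5,283)]: print(np.round(proj(u,v,.125),4))
for c in ["top","scene","top"]:
    viewer.read_camera(c)
    print([(n,np.round(tip_of(c,n)[0]["at"],4)) for n in ["hatch","hinge","chest"] if tip_of(c,n)])
for p,zs in [((.454,-.15,.1),[(1,0),(-1,0)]),((.498,.199,.2),[tuple(CY[:2]),tuple(-CY[:2])])]:
    for z in zs: print(p,z,solver.inverse_kinematics(np.array(p),R(*z)))
print(env.sense()["t"])
E
```

```text
[0.5224 0.2276 0.125 ]
[0.5239 0.166  0.125 ]
[0.4675 0.1659 0.125 ]
[0.4667 0.229  0.125 ]
[('hatch', array([0.4945, 0.1995, 0.1178])), ('hinge', array([0.5272, 0.1979, 0.1174])), ('chest', array([ 0.505 ,  0.1994, -0.0021]))]
[('hatch', array([ 0.4487, -0.3181,  0.0009])), ('chest', array([5.059e-01, 1.969e-01, 5.000e-04]))]
[('hatch', array([0.4994, 0.2007, 0.1129])), ('hinge', array([0.5272, 0.1978, 0.119 ]))]
(0.454, -0.15, 0.1) (1, 0) [ 0.64772411  0.39793609 -0.47166502  2.08193951  0.27042024  0.71965286
  0.00266506]
(0.454, -0.15, 0.1) (-1, 0) [ 0.13961219  0.34644694  0.12882847  2.11427772 -0.06903303  0.68468518
 -2.82722097]
(0.498, 0.199, 0.2) (np.float64(0.033155178388526274), np.float64(0.9994502159417572)) [ 0.41472352  0.57586959 -1.14209984  1.84620892  0.5863775   1.10859328
  0.59250644]
(0.498, 0.199, 0.2) (np.float64(-0.033155178388526274), np.float64(-0.9994502159417572)) [ 0.17814546  0.41059846 -0.77248259  1.85811336  0.33575725  1.00749899
 -2.33925289]
2.15
```

```bash
python3 - <<'E'
from h import *
env.reach(np.array([.454,-.15,.14]),R(1,0)); 
s=env.sense();print(s["t"],s["ee_pos"])
p,d=viewer.read_camera("wrist"); cv2.imwrite("pics/w1.png",p[:,:,::-1])
print(viewer.camera_info("wrist"))
print([(r["score"],np.round(r["at"],4)) for r in tip_of("wrist","spool_mid")])
E
```

```text
3.9667 [ 0.45408964 -0.15150696  0.1400798 ]
{'intrinsics': array([[338.09088816,   0.        , 320.34611811],
       [  0.        , 338.09088816, 249.45689877],
       [  0.        ,   0.        ,   1.        ]]), 'T_tool_cam': array([[ 1.12873548e-03, -9.57222472e-01, -2.89350766e-01,
        -8.32686170e-02],
       [ 7.45100197e-04,  2.89351675e-01, -9.57222572e-01,
        -1.69224877e-01],
       [ 9.99999085e-01,  8.64855766e-04,  1.03982815e-03,
        -6.51897808e-04],
       [ 0.00000000e+00,  0.00000000e+00,  0.00000000e+00,
         1.00000000e+00]])}
[(0.94, array([ 0.2989, -0.2461,  0.0235])), (0.9, array([ 0.3707, -0.2305,  0.0192])), (0.7, array([ 0.4568, -0.1463,  0.0256])), (0.6, array([ 0.5407, -0.2582,  0.0223])), (0.4, array([ 0.5951, -0.1103, -0.0011]))]
```

View pics/w1.png

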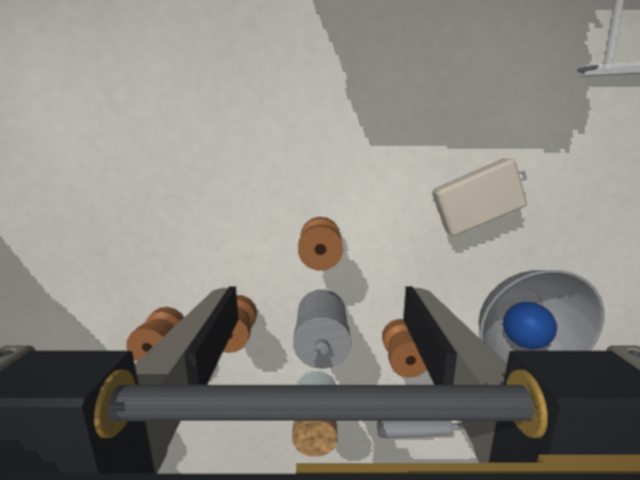

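The wrist view shows the target spool at (320,245), centred between the fingers. The tin is behind it at (322,330), and the fit (0.457,-0.146) agrees with the earlier measurements. Grasp now.

```bash
python3 - <<'E'
from h import *
env.movel(np.array([.455,-.149,.032]),R(1,0))
s=env.sense();print(s["t"],s["ee_pos"],s["wrist_force"])
effector.grasp(10); s=env.sense();print(s["t"],s["gripper_width"])
env.movel(np.array([.455,-.149,.20]),rate=.2)
s=env.sense();print(s["t"],s["gripper_width"],s["wrist_force"])
env.reach(np.array([.495,.197,.22]),R(*CY[:2]))
s=env.sense();print(s["t"],s["ee_pos"],s["gripper_width"])
for c in ["wrist","scene"]:
    p,W=cloud(c) if c=="scene" else viewer.read_camera(c)
    cv2.imwrite(f"pics/{c}2.png",p[:,:,::-1])
E
```

```text
4.9333 [ 0.45558282 -0.14907999  0.03249816] [-0.74108738 -0.4174514  -0.09773187]
5.7917 0.03738176187785847
6.7833 0.03788894091608352 [-0.48168621  0.5389106  -0.4811556 ]
8.1 [0.49536094 0.1953166  0.21942402] 0.037386253158503815
```

View pics/wrist2.png

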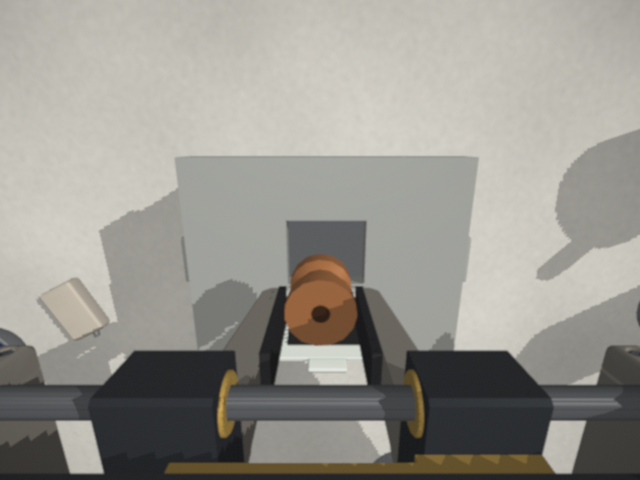

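View pics/scene2.png

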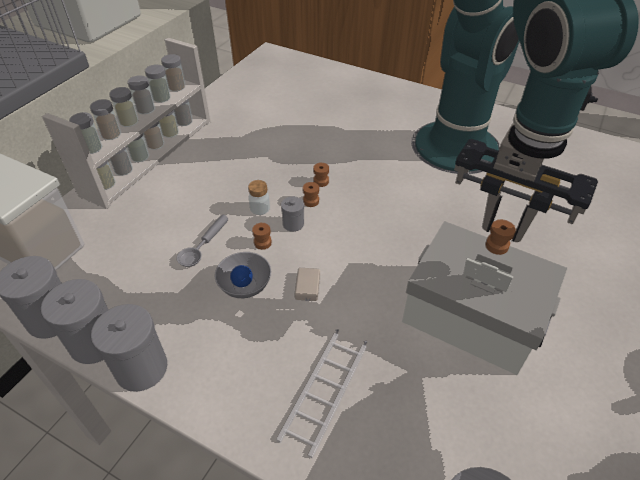

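The spool is held upright at (320,310). The hatch is at (287–366, 221 and below), slightly to the right of it. I'll refine the hatch position from this view.

```bash
python3 - <<'E'
from h import *
s=env.sense();p,d=viewer.read_camera("wrist");i=viewer.camera_info("wrist");K=i["intrinsics"];T=i["T_tool_cam"]
Rt=s["tcp_rot"];e=s["ee_pos"]+Rt@T[:3,3]
g=cv2.cvtColor(p,cv2.COLOR_RGB2GRAY).astype(int)
print("row240",[(c,g[240,c]) for c in range(280,294)],[(c,g[240,c]) for c in range(358,374)]); print("col306",[(r,g[r,300]) for r in range(214,228)])
print("col rear",[(r,g[r,289]) for r in range(276,296,2)])
def proj(u,v,z):
    q=Rt@T[:3,:3]@np.array([(u-K[0,2])/K[0,0],-(v-K[1,2])/K[1,1],-1]); return e+q*(z-e[2])/q[2]
for u,v in [(287.5,221),(365.5,221),(287,240),(366,240),(365.5,283),(176,156),(478,156)]: print((u,v),np.round(proj(u,v,.125),4))
W=[]
v,u=np.mgrid[165:215,190:460]; D=d[165:215,190:460]
X=np.stack([(u-K[0,2])/K[0,0]*D,-(v-K[1,2])/K[1,1]*D,-D],-1)@(Rt@T[:3,:3]).T+e
print("lid z",np.median(X[...,2]), "hole depth map rows at col 360", np.round(d[270:300:3,360],4))
E
```

```text
row240 [(280, np.int64(162)), (281, np.int64(162)), (282, np.int64(162)), (283, np.int64(162)), (284, np.int64(161)), (285, np.int64(158)), (286, np.int64(145)), (287, np.int64(128)), (288, np.int64(111)), (289, np.int64(99)), (290, np.int64(93)), (291, np.int64(93)), (292, np.int64(93)), (293, np.int64(93))] [(358, np.int64(93)), (359, np.int64(93)), (360, np.int64(94)), (361, np.int64(93)), (362, np.int64(91)), (363, np.int64(87)), (364, np.int64(90)), (365, np.int64(116)), (366, np.int64(147)), (367, np.int64(161)), (368, np.int64(162)), (369, np.int64(162)), (370, np.int64(162)), (371, np.int64(161)), (372, np.int64(162)), (373, np.int64(162))]
col306 [(214, np.int64(161)), (215, np.int64(162)), (216, np.int64(162)), (217, np.int64(162)), (218, np.int64(162)), (219, np.int64(153)), (220, np.int64(130)), (221, np.int64(104)), (222, np.int64(94)), (223, np.int64(93)), (224, np.int64(93)), (225, np.int64(93)), (226, np.int64(94)), (227, np.int64(94))]
col rear [(276, np.int64(117)), (278, np.int64(124)), (280, np.int64(122)), (282, np.int64(124)), (284, np.int64(143)), (286, np.int64(134)), (288, np.int64(148)), (290, np.int64(152)), (292, np.int64(121)), (294, np.int64(90))]
(287.5, 221) [0.4677 0.1711 0.125 ]
(365.5, 221) [0.47   0.2331 0.125 ]
(287, 240) [0.4833 0.1697 0.125 ]
(366, 240) [0.4857 0.2335 0.125 ]
(365.5, 283) [0.5231 0.2331 0.125 ]
(176, 156) [0.4148 0.0905 0.125 ]
(478, 156) [0.4234 0.3176 0.125 ]
lid z 0.12535095642879812 hole depth map rows at col 360 [0.3603 0.36   0.3611 0.2913 0.2879 0.2834 0.182  0.1772 0.1728 0.1699]
```

```bash
python3 - <<'E'
from h import *
env.movel(np.array([.4965,.1995,.165]),rate=.15)
f0=env.sense()["wrist_force"]
for z in [.150,.138,.131]:
    env.movel(np.array([.4965,.1995,z]),rate=.08); s=env.sense(); print(s["t"],s["ee_pos"],s["wrist_force"]-f0)
    if np.linalg.norm(s["wrist_force"]-f0)>3: print("contact");break
else:
    effector.release(); s=env.sense(); print(s["t"],s["gripper_width"],s["wrist_force"]-f0)
    env.movel(np.array([.4965,.1995,.26]),rate=.25)
    for c in ["wrist","top"]:
        p,d=viewer.read_camera(c); cv2.imwrite(f"pics/{c}3.png",p[:,:,::-1])
        if c=="wrist": print([(r["score"],r["at"]) for r in tip_of(c,"spool_mid")][:4])
    print(env.sense()["t"])
E
```

```text
9.1 [0.49630154 0.1993516  0.14974147] [-0.63136937  0.12362178  0.93281531]
9.4 [0.49611212 0.19931679 0.13741655] [0.27044771 1.25368046 0.81034986]
9.65 [0.49623774 0.19937697 0.13056404] [-0.1935829   0.08801799  0.90728696]
10.5583 0.09178730238682518 [ 1.04452727 -0.35054482  0.64952355]
[(0.69, [0.5018, 0.2051, 0.0755]), (0.62, [0.5313, 0.1936, 0.1196])]
11.375
```

View pics/wrist3.png

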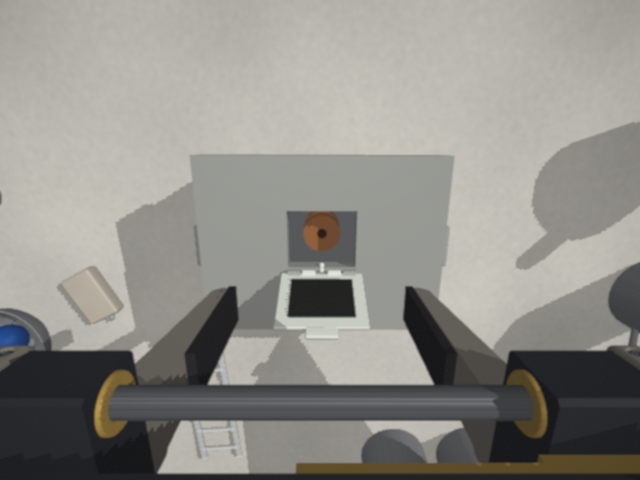

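The spool stands upright in the tray at (322,233), z≈0.075, and the flap is open at (322,300). Now I close the fingers, go behind the flap and tip it over along an arc, checking the force at each step.

```bash
cat >> h.py <<'E'
H=np.array([.529,.1985,.1285])
def tcp(s,z): return H+(s+.010)*CX+np.array([0,0,z])
def force(n=4):
    a=[]
    for _ in range(n): a.append(env.sense()["wrist_force"]); env.pause(.02)
    return np.mean(a,0)
E
python3 - <<'E'
from h import *
effector.grasp(20)
RR=R(*CY[:2])
env.movel(tcp(.045,.13),RR,rate=.2)
env.movel(tcp(.045,.056),RR,rate=.15)
f0=force(); np.save("f0.npy",f0); s=env.sense();print(s["t"],s["ee_pos"],s["gripper_width"],f0)
r=.056
for th in [1.92,1.75,1.57,1.4]:
    if th>=1.57: sx=-.075*np.cos(th)+.002*np.sin(th); z=r
    else: sx=-r*np.cos(th)+.002*np.sin(th); z=r*np.sin(th)+.002*np.cos(th)
    env.movel(tcp(sx,z),RR,rate=.06)
    f=force()-f0; s=env.sense(); print(th,round(s["t"],2),np.round(s["ee_pos"]-tcp(sx,z),4),np.round(f,2))
    if np.linalg.norm(f)>13: print("STOP");break
for c in ["scene","wrist"]:
    p,d=viewer.read_camera(c); cv2.imwrite(f"pics/{c}4.png",p[:,:,::-1])
E
```

```text
14.025 [0.58443033 0.1972264  0.18587367] 0.000879901714633338 [ 0.21238295 -0.39694277  0.28859785]
1.92 14.53 [-0.0001 -0.0001  0.0002] [ 0.06  0.52 -0.35]
1.75 14.95 [0.0005 0.0001 0.0004] [3.03 0.23 1.56]
1.57 15.39 [0.0002 0.     0.0001] [2.93 0.77 2.05]
1.4 15.77 [ 0.0005 -0.      0.    ] [3.85 0.76 1.14]
```

View pics/scene4.png

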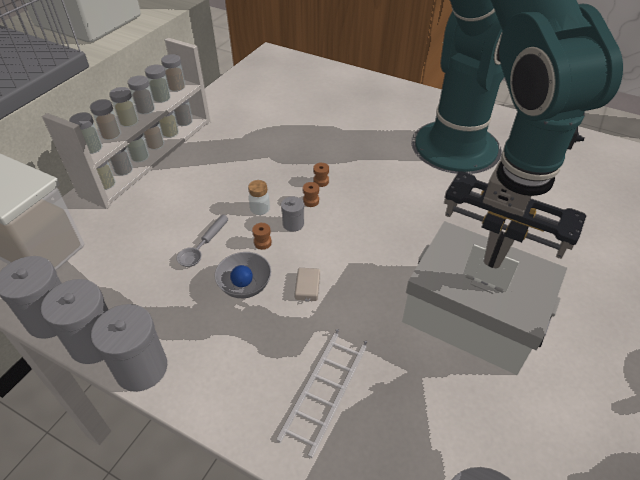

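View pics/wrist4.png

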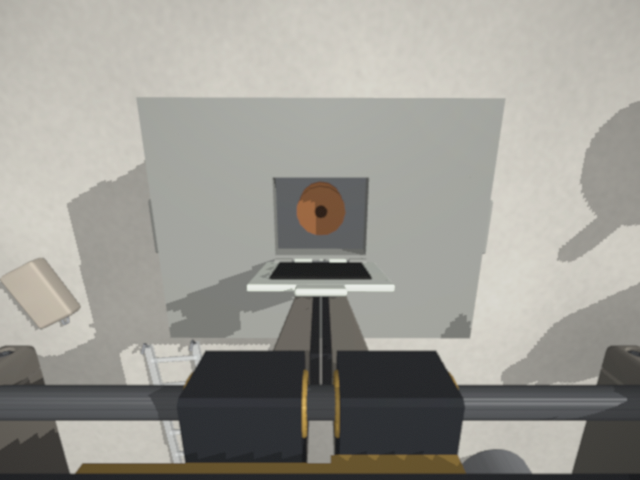

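The fingertip is behind the flap, which is upright at (320,285) and held with about 4 N as expected. I'll continue along the arc.

```bash
python3 - <<'E'
from h import *
f0=np.load("f0.npy"); RR=R(*CY[:2]); r=.056
for th in [1.2,1.0,.8,.6,.45,.33,.25]:
    sx=-r*np.cos(th)+.002*np.sin(th); z=r*np.sin(th)+.002*np.cos(th)
    env.movel(tcp(sx,z),RR,rate=.06)
    f=force(3)-f0; s=env.sense(); print(th,round(s["t"],2),np.round(s["ee_pos"]-tcp(sx,z),4),np.round(f,2))
    if np.linalg.norm(f)>13: print("STOP");break
p,d=viewer.read_camera("wrist"); cv2.imwrite(f"pics/w5.png",p[:,:,::-1])
E
```

```text
1.2 16.25 [0.0003 0.     0.0001] [4.22 0.58 2.01]
1.0 16.63 [0.0003 0.0001 0.0002] [3.46 0.3  2.39]
0.8 17.02 [0.0001 0.     0.0001] [2.8  1.02 2.35]
0.6 17.4 [-0.0003 -0.     -0.    ] [1.35 0.52 2.4 ]
0.45 17.74 [-0.0005 -0.0001 -0.0001] [-0.22  0.17  1.9 ]
0.33 18.05 [-0.0005 -0.0002 -0.0003] [-0.43  0.83  0.83]
0.25 18.35 [-0.0003 -0.0001 -0.0003] [-0.11  0.19 -0.15]
```

View pics/w5.png

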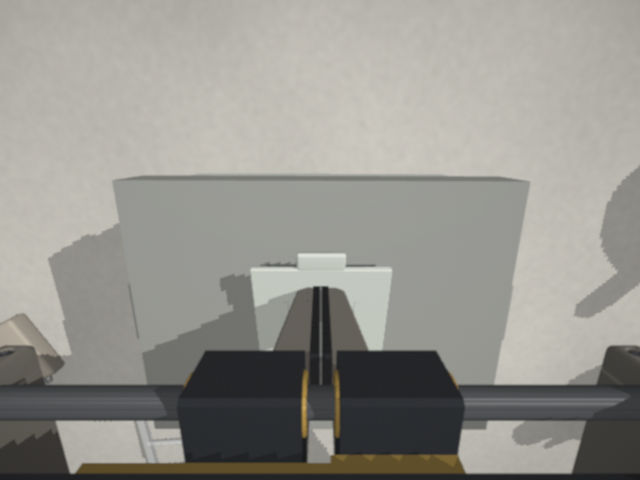

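```bash
python3 - <<'E'
from h import *
f0=np.load("f0.npy"); RR=R(*CY[:2]); sx=-.055
z=.0158
while z>.0065:
    z-=.0022; env.movel(tcp(sx,z),RR,rate=.05); f=force(2)-f0; print(round(z,4),np.round(f,2))
    if f[2]>6: break
ok=False
while z>-.012:
    z-=.0005; env.movel(tcp(sx,z),RR,rate=.05); f=force(3)-f0; s=env.sense(); print(round(z,4),round(s["ee_pos"][2],4),np.round(f,2),round(s["t"],2))
    if f[2]>8.8: ok=True;break
env.pause(.3); print("hold",force(5)-f0); env.pause(.3); print("hold",force(5)-f0,env.sense()["t"])
E
```

```text
0.0136 [-0.04  0.55  0.33]
0.0114 [-0.15  0.6  -0.35]
0.0092 [ 0.04  0.05 -0.16]
0.007 [ 0.37  0.69 -0.25]
0.0048 [-0.3   0.46  0.18]
0.0043 0.1328 [-0.71  0.69 -0.55] 20.12
0.0038 0.1323 [-0.15 -0.18 -0.24] 20.42
0.0033 0.1318 [-0.18  0.51  0.33] 20.72
0.0028 0.1317 [-1.56 -1.05  5.15] 21.02
0.0023 0.1316 [-3.09 -1.26  8.84] 21.32
hold [-2.93504026 -1.48686301  9.22852856]
hold [-2.95511167 -0.94193638  9.00383851] 22.0833
```

```bash
python3 - <<'E'
from h import *
for c in ["wrist","scene"]:
    p,d=viewer.read_camera(c); 
    if c=="scene": p=cv2.resize(p[180:400,370:600],None,fx=3,fy=2.7)
    cv2.imwrite(f"pics/{c}6.png",p[:,:,::-1])
s=env.sense();print(s["t"],s["ee_pos"],s["gripper_width"],s["tcp_rot"],s["moment"],s["wrist_force"])
E
```

```text
22.1833 [0.48405032 0.20005976 0.1315887 ] 0.0006027940168661399 [[ 9.99450906e-01  4.07885912e-04  3.31318497e-02]
 [-3.31315816e-02 -6.47368150e-04  9.99450789e-01]
 [ 4.29110400e-04 -9.99999707e-01 -6.33498779e-04]] [-0.33514196  0.43771874  0.02668311] [-1.54195573 -2.07771684  9.54431148]
```

View pics/wrist6.png

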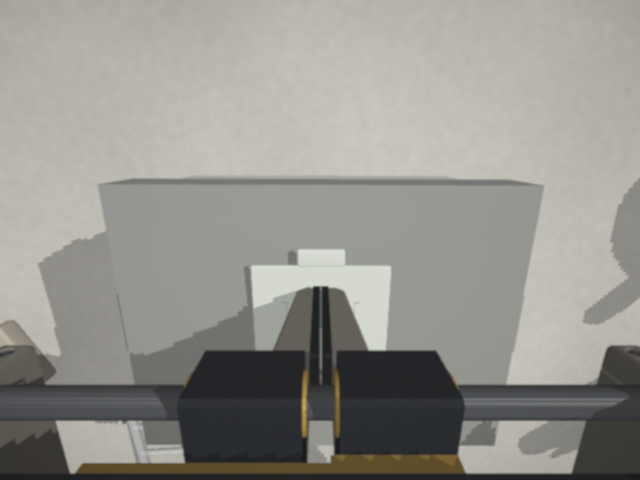

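View pics/scene6.png

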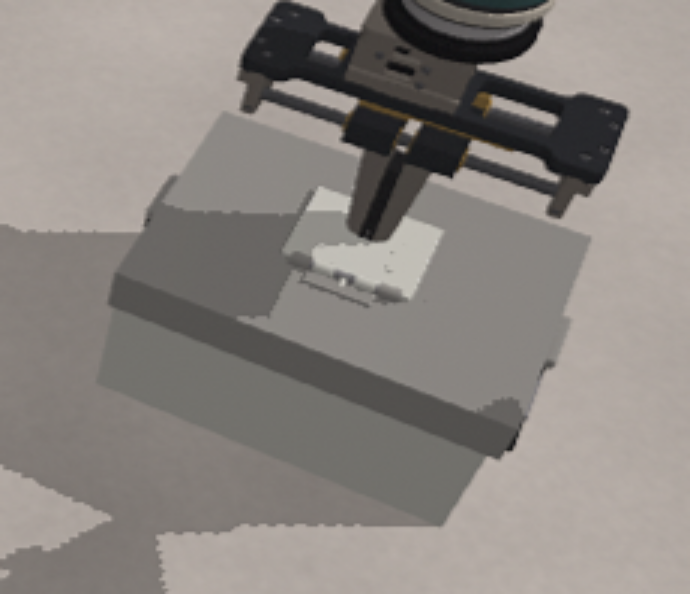

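The flap is down at (320,310) in the wrist view and pressed with about 9 N, but contact felt stiff. I'll check the flap's tilt from depth before letting go.

```bash
python3 - <<'E'
from h import *
p,W=cloud("scene")
s=((W-H)@CX);q=((W-H)@CY);z=W[...,2]
ok=np.isfinite(z)&(z>.11)&(z<.15)
lid=ok&(abs(q)>.05)&(abs(q)<.1)&(s>-.1)&(s<.045)
a=np.linalg.lstsq(np.c_[s[lid],q[lid],np.ones(lid.sum())],z[lid],rcond=None)[0];print("lid plane",a)
fl=ok&(abs(q)<.035)&(abs(q)>.02)&(s<-.012)&(s>-.06)
print(fl.sum())
for lo,hi in [(-.06,-.05),(-.05,-.04),(-.04,-.03),(-.03,-.02),(-.02,-.01)]:
    m=fl&(s>lo)&(s<hi); dz=z[m]-(np.c_[s[m],q[m],np.ones(m.sum())]@a); print(lo,m.sum(),np.round(np.median(dz),4) if m.sum() else None)
p,W=cloud("top");s=((W-H)@CX);q=((W-H)@CY);z=W[...,2]
print(env.sense()["t"],(force()-np.load("f0.npy")))
E
```

```text
lid plane [ 0.00038081 -0.00069613  0.12574488]
360
-0.06 73 0.0049
-0.05 69 0.0051
-0.04 80 0.0049
-0.03 72 0.005
-0.02 66 0.005
22.2833 [-3.5120125  -1.50142919  9.03250883]
```

The flap lies 4.9–5.1 mm above the lid along its whole length, so the angle is about 0. It was held at about 9 N for well over half a second. Now I let go straight up and check.

```bash
python3 - <<'E'
from h import *
e=env.sense()["ee_pos"]
env.movel(e+[0,0,.006],rate=.03); env.movel(e+[0,0,.15],rate=.2); env.pause(.3)
p,W=cloud("scene"); cv2.imwrite("pics/scene7.png",p[:,:,::-1])
s=((W-H)@CX);q=((W-H)@CY);z=W[...,2]
for lo in [-.07,-.06,-.04,-.02]:
    m=(abs(q)<.012)&(s>lo)&(s<lo+.008)&(z>.1)&(z<.2); print(lo,m.sum(),np.median(z[m]))
st=env.sense();print(st["t"],st["ee_pos"],st["wrist_force"])
p,d=viewer.read_camera("wrist"); cv2.imwrite("pics/w7.png",p[:,:,::-1])
for n,c in [("tin","top"),("jar","scene"),("bowl","top"),("ladder","top"),("block","top"),("spoon","top")]:
    viewer.read_camera(c); print(n,[np.round(r["at"],3).tolist() for r in search_frame(c,n)][:2])
E
```

```text
-0.07 45 0.13070201199202403
-0.06 46 0.13043302738246626
-0.04 50 0.13076282698155822
-0.02 53 0.13057835911263993
23.9417 [0.48378282 0.20005786 0.28104569] [ 0.8449587  -0.27528507 -0.16651974]
tin [[0.457, -0.228, 0.06]]
jar [[0.461, -0.312, 0.047], [0.638, -0.229, 0.022]]
bowl [[0.656, -0.224, 0.023], [0.65, -0.23, 0.042]]
ladder [[0.777, 0.021, 0.01]]
block [[0.593, -0.116, 0.018], [0.501, 0.085, 0.05]]
spoon [[0.63, -0.364, 0.017]]
```

View pics/w7.png

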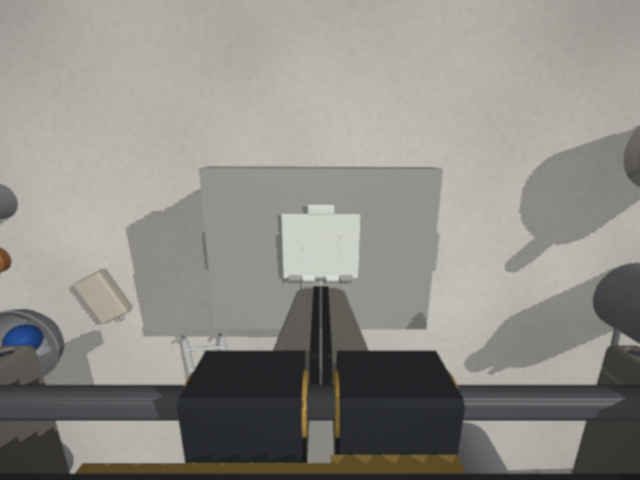

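View pics/scene7.png

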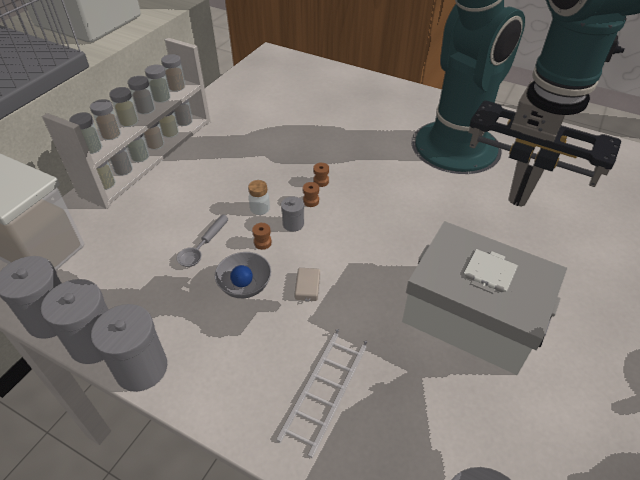

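The flap stays flat and shut at (320,245) with the robot clear of it. The bystanders are where they were, so I'm handing in.

```bash
python3 -c "
from h import *
print(workorder.finish_job(), env.sense()['t'])"
```

```text
the job is handed in; nothing more can be done
the job is handed in; nothing more can be done
```

The job is done and handed in at about 24 s of the 64 s allowed; no verdict is reported.

- **Spool:** I took the leftmost of the four look-alikes, near (0.455, -0.149), by its top flange. I let it down through the hatch and it stood upright in the tray. The wrist camera put its centre at z≈0.075 m, against the 0.098 m limit.
- **Flap:** I tipped it over from behind with shut fingertips, never more than about 5 N. It sprang shut, and I pressed it home with about 9 N for roughly a second, then lifted off.
- **Last checks:** The flap stays flat on its own, upper face at z≈0.1306 all along and about 5 mm above the lid, which is the shut height. The robot is clear. The tin, jar, bowl, ladder, block and spoon read within about 5 mm of their start positions. The chew ball I only saw still lying in the bowl; I did not measure it.
- **One disagreement:** The seal felt stiffer than described, with only about 0.2 mm of travel up to 9 N. The depth picture still showed the flap flat, so I took it as seated.

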